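# Pack the tag bin by weight

## Robot

A 6-joint arm with a two-finger parallel gripper is mounted at the origin on the work surface. World frame = base frame: x ahead of the robot, y to its left, z up, the work surface at z = 0. Lengths are in mm, angles in rad, forces in N, time in s.
With the tool pointing down it reaches from about 250 to 800 mm from the base axis. Payload 3.9 kg.
Tool frame: the origin (TCP) lies on the centre line of the jaws, within the pads' length; the fingertips stand 17 mm ahead of it and the grasp point (between the pads) lies 2 mm behind it; z points along the fingers, x is the direction in which the jaws open and shut, and the axes are right-handed (so a half turn about z gives the same grasp; the last joint's range is limited). The gripper opens to 85 mm and grips with 20 to 120 N. Pads are 22 mm wide; open, the fingers measure 114 mm over their backs; the gripper's body (76 mm by 85 mm) begins 54 mm behind the grasp point. The pads swing forward as they close: fully open they stand 13 mm farther back than shut.
Start: joints at [-1.343, 0.26, -0.138, 1.173, 0, 1.571], TCP at [118.559, -511.428, 248.304] pointing down, gripper open.
Joint ranges: [-2.78, 2.78], [-0.83, 1.72], [-1.28, 1.37], [-1.9, 2.12], [-1.57, 1.48], [-3.14, 3.14]. Speed limits (rad/s): [2.57, 2.57, 3.14, 3.14, 3.14, 3.14].

## Interface

Orientations are given as [roll, pitch, yaw] about the fixed x, y, z axes, in that order (R = Rz(yaw) Ry(pitch) Rx(roll)).
In Python, from cell import bot, viewer, close_job, spotter gives the robot as it stands.
- The arm moves only by the shell command python3 -m crank 'ROWS' [FORCE]. ROWS is a JSON object of lists of equal length, an entry for each row: "gripper": the opening, from -1 (shut) to 1 (fully open); "dp": the shift along the tool's x, y, z in mm, a list of three; "rotation": the turn, a rotation vector about the tool's x, y, z in rad, a list of three. A call has exactly 10 rows; each row is the pose to reach, as a shift and turn from the pose commanded when the call began, along the tool's axes at that moment; what a row does not reach only later rows make up. A row lasts 1/10 s, in which the tool goes at most 50 mm and 8.59 degrees, less where a joint would pass 70% of its speed; a pose out of reach is approached as far as the arm can. A call with a gripper value outside its range is refused whole. The fingers move at their own pace and stop on an object; FORCE is the grip in N (left out, the last holds). Time passes only in rows, so rows that repeat a pose let the fingers close, or fill a call up. It gives the time, the measured TCP pose, the force and the opening at its end, in the units of the state.
- bot.get_state(): the state, without advancing time (a new reading comes with each control period).
- viewer.snapshot(name): name is "scene" or "top" or "wrist"; returns a dict with "color" (384x512x3 uint8, blue, green, red), "range_z" (384x512 float32, mm along the optical axis (not along the pixel's ray), 0 where there is no reading), "mtx" (3x3 intrinsics, pixels), "D" ([k1, k2, p1, p2, k3] as OpenCV has them; the pictures are not rectified), "R" (3x3) and "t" (3): a world point X has camera coordinates R X + t. Camera axes: x right, y down, z forward; pixel columns grow to the right and rows downward; lengths in mm; the calibration is good to about 2 mm. A picture is of the moment at which its call begins.
- close_job(): hands the job in, once; it reports no verdict.
Trained networks look in a picture, given as the dict that the camera call returned (one of the last four; its "shot" number tells which), for a name from the list of things; names that differ only in an ending like _2 or _b are one class to them, and where a whole thing is asked for, a point or a joint stands for the part that bears it (a point fixed in the world has none). Each returns a list of dicts, best first, with "conf" (0 to 1); they miss things now and then, are a little off and sometimes report something else, mostly with a low value. They report only what shows in the picture. A call takes as long as a camera call. They do not tell look-alikes from the thing itself.
- spotter.masks_of(name, picture): "pixels" (384x512 bool, what is visible of it) and "extent" ([left, top, right, bottom] in pixels, round what is visible of it).
The state is a dict: "clock": time; "joint_positions": joint angles; "qd": joint speeds; "joint_efforts": joint torques, N m; "eef_pos": TCP position; "ee_rot": TCP orientation; "ft_force": force on the tool from outside, world axes, zero at the start; "torque": the same for the moment, N m; "width": opening from 0.0 (shut) to 1.0 (fully open).
Only numpy, scipy, OpenCV 4.12 (cv2) and the standard library are available. Lean on these libraries where they do the work, as an engineer would, in place of code of your own. Each camera call takes 0.05 s, during which the arm holds its last target.

## Task

Pack the three steel boxes from the sloping rack into the grey tag bin, lying flat one on top of another, the heaviest at the bottom and the lightest on top. They look the same, so judge them by lifting them. Set each box down rather than dropping it, and leave the other things on the shelf where they are.

Things in the scene. Friction and masses are not known exactly. Their poses are not given: they have to be found in the camera images.
- box_a: one of three outwardly alike closed smooth steel boxes, 110 (own x) x 50 (y) x 28 (z) mm, origin at the centre of its underside. One weighs about 0.85 kg, one 0.40, one 0.18, each within a tenth; name, place and look do not tell which. It starts on a rail of the rack, lying along the slope (own +x up the slope, own z square to it)
- box_b: as box_a
- box_c: as box_a
- rack: fixed sloping rack, 272 (own y) x 120 (x) mm, origin under its centre; its low side (own -x) looks to the robot. Three rails 36 mm wide at y = -108, 0, +108 mm, a box on each, 58 mm free between boxes. Rails rise to +x at 32 degrees, top face 30 to 101 mm high; a stop 12 mm proud of the rail at its low end. Box undersides start 65 mm high at mid length
- bin_in (a point): centre of the inner floor of the fixed grey open-topped tag bin: inside 140 (own x) x 150 (y) mm and 61 mm deep, walls and floor 5 mm, rim 66 mm above the shelf top; axes: x and y along its sides, z up. Three boxes stacked flat stand 84 mm high on its floor, so the top one stands proud of the rim
- mug: bystander: white enamel mug, 76 mm wide, 78 mm high, origin under its centre
- tag_1: bystander: yellow plastic piglet tag lying flat, 82 x 44 x 6 mm (a 10 mm high stud at the narrow end), origin under the middle of its broad part
- tag_2: bystander: another such tag
- marker_can: bystander: upright metal marking can, 52 mm wide, 110 mm high
- brush: bystander: brush lying flat, 200 mm long
- spanner: bystander: spanner lying flat, 180 mm long
There are look-alikes about, which are no part of the job. Leave any orange, pink or turquoise look-alike of the box_c alone.

How it is judged (in metres and radians):
At the end, for the whole second after the job is handed in: The boxes lie flat (0.1 rad) and still in one stack in the bin, undersides 0, 28 and 56 mm (within 7) above its floor, each within 55 mm of its middle; heaviest lowest, lightest on top, judged by load: never over 6.9 N between two boxes, and 0.8 to 2.8 N under the top one ((z of box_a in the frame of bin_in between -0.006 and 0.006 m or z of box_b in the frame of bin_in between -0.006 and 0.006 m or z of box_c in the frame of bin_in between -0.006 and 0.006 m) and (z of box_a in the frame of bin_in between 0.021 and 0.035 m or z of box_b in the frame of bin_in between 0.021 and 0.035 m or z of box_c in the frame of bin_in between 0.021 and 0.035 m) and (z of box_a in the frame of bin_in between 0.048 and 0.063 m or z of box_b in the frame of bin_in between 0.048 and 0.063 m or z of box_c in the frame of bin_in between 0.048 and 0.063 m) and horizontal distance between each of box_a, box_b, box_c and bin_in below 0.055 m and angle between each of box_a, box_b, box_c's own z axis and vertical below 0.1 rad and linear speed of each of box_a, box_b, box_c below 0.02 m/s and angular speed of each of box_a, box_b, box_c below 0.2 rad/s and contact force between box_a and box_b below 6.9 N and contact force between each of box_a, box_b and box_c below 6.9 N and (contact force between box_a and box_b between 0.8 and 2.8 N or contact force between box_a and box_c between 0.8 and 2.8 N or contact force between box_b and box_c between 0.8 and 2.8 N)); the robot touches nothing.
It fails at once if something else standing or lying on the shelf top was shifted by more than 30 mm (distance of any of mug, tag_1, tag_2, marker_can, brush, spanner from where it was at the start of the episode above 0.03 m).
It fails at once if a steel box was dropped, thrown or knocked: it moved faster than 0.7 m/s (a fall of about 25 mm) with no finger touching it ((linear speed of box_a above 0.7 m/s and contact force between the fingers and box_a below 0.3 N) or (linear speed of box_b above 0.7 m/s and contact force between the fingers and box_b below 0.3 N) or (linear speed of box_c above 0.7 m/s and contact force between the fingers and box_c below 0.3 N)).
It also fails if it takes over 72 s, if anything falls off the work surface, if the arm or the gripper's body presses on something with over 40 N, if the wrist force passes 120 N, or if a joint passes its speed limit or range.

## Working session

There is one attempt and no reset: what is moved stays moved. The work goes in short steps, Python scripts to look and compute and a shell command to move; the robot and the scene stay as the last step left them, time stands still between calls to the robot, and variables do not carry over. Pictures are saved under pics/ and viewed, and the job is handed in when it is done.

```bash
ls; mkdir -p pics
python3 - <<'E'
from cell import bot, viewer
import cv2
s=bot.get_state(); print(s)
for n in ("scene","top","wrist"):
    p=viewer.snapshot(n); cv2.imwrite(f"pics/{n}0.png",p["color"]); print(n,p["mtx"].tolist() if hasattr(p["mtx"],'tolist') else p["mtx"],p["R"],p["t"],p["D"],p["shot"])
    import pickle; pickle.dump(p,open(f"{n}0.pkl","wb"))
E
```

```text
pics
{'clock': 0.0, 'joint_positions': array([-1.34297462e+00,  2.60686418e-01, -1.39399935e-01,  1.17266900e+00,
       -1.82782673e-05,  1.57078441e+00]), 'qd': array([ 8.93579523e-04, -2.01651437e-04, -2.27848600e-03, -8.08088888e-04,
       -2.37299802e-05, -4.73180840e-04]), 'joint_efforts': array([-6.27889567e-04, -4.05675244e+01,  2.53924102e+01,  1.87697686e-02,
       -7.52642859e-05,  7.30487756e-06]), 'eef_pos': array([ 118.42225617, -510.80257541,  247.45191436]), 'ee_rot': array([ 3.14157440e+00,  1.95902906e-03, -1.34296271e+00]), 'ft_force': array([-0.09490854,  0.20514643,  0.41155336]), 'torque': array([ 0.03572856,  0.0294697 , -0.03128384]), 'width': 1.0015922019323746}
scene [[395.7753874470163, 0.0, 251.79257400409108], [0.0, 395.7753874470163, 189.77741916346065], [0.0, 0.0, 1.0]] [[-0.01161278  0.99984428  0.01328764]
 [ 0.82797399  0.01706555 -0.56050677]
 [-0.56064624  0.00449278 -0.82804324]] [  36.6405731  -381.02045888 1549.30898285] [-0.01480407  0.          0.          0.          0.        ] 1
top [[425.6305377592666, 0.0, 251.34438928610476], [0.0, 425.6305377592666, 189.04738412870694], [0.0, 0.0, 1.0]] [[-0.02714114 -0.9995667   0.01139189]
 [-0.98885668  0.02517812 -0.14672602]
 [ 0.14637562 -0.01524725 -0.98911157]] [  -8.5782728   537.78001677 1251.73604824] [-0.08617373  0.          0.          0.          0.        ] 2
wrist [[296.2292425866563, 0.0, 255.8979506266135], [0.0, 296.2292425866563, 192.56396162754007], [0.0, 0.0, 1.0]] [[ 2.26518226e-01 -9.74006591e-01 -8.08173003e-04]
 [-9.22714197e-01 -2.14855059e-01  3.20055955e-01]
 [-3.11910250e-01 -7.17527945e-02 -9.47398297e-01]] [-524.8902956   -41.34950526  381.24711809] [0.01482914 0.         0.         0.         0.        ] 3
```

View pics/scene0.png

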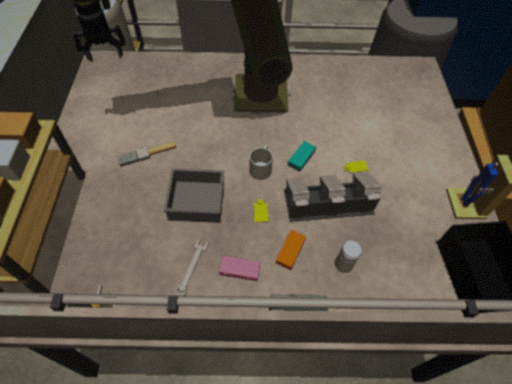

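View pics/top0.png

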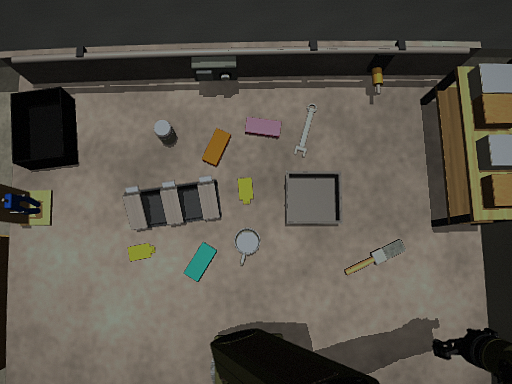

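```bash
cat > h.py <<'E'
import numpy as np, cv2, pickle
def pts(p,mask):
    v,u=np.nonzero(mask&(p["range_z"]>0)); z=p["range_z"][v,u].astype(float)
    K=np.array(p["mtx"]);D=np.array(p["D"],float)
    n=cv2.undistortPoints(np.stack([u,v],1).astype(float).reshape(-1,1,2),K,D).reshape(-1,2)
    c=np.c_[n*z[:,None],z]
    return (c-np.array(p["t"]))@np.array(p["R"]), u,v
E
python3 - <<'E'
from cell import viewer, spotter
from h import *
np.set_printoptions(precision=1,suppress=True)
for c in ("top","scene"):
    p=viewer.snapshot(c)
    pickle.dump(p,open(c+"1.pkl","wb"))
    for n in ("box_a","rack","bin_in","mug","tag_1","marker_can","brush","spanner"):
        try: L=spotter.masks_of(n,p)
        except Exception as e: print(n,e); continue
        for d in L:
            P,u,v=pts(p,np.array(d["pixels"]))
            if len(P): print(c,n,round(d["conf"],2),d["extent"],len(P),"med",np.median(P,0),"lo",np.percentile(P,3,0),"hi",np.percentile(P,97,0))
E
```

```text
top box_a 0.87 [193.3, 181.3, 221.5, 218.0] 677 med [500.8 104.3  91.4] lo [453.2  78.7  58. ] hi [550.1 130.5 115.1]
top box_a 0.81 [182.7, 243.8, 216.7, 282.1] 646 med [325.5 136.6  27.7] lo [278.1  97.4  17.6] hi [372.8 175.7  32.7]
top box_a 0.77 [159.8, 188.9, 183.0, 226.1] 635 med [491.9 210.7  91.2] lo [444.7 186.6  61. ] hi [536.7 236.6 116.2]
top box_a 0.69 [120.8, 193.5, 148.8, 228.7] 604 med [474.4 316.8  88.6] lo [429.5 294.   61.2] hi [520.7 340.3 115.5]
top box_a 0.61 [242.3, 115.4, 279.6, 137.2] 638 med [733.5 -61.4  27.4] lo [ 707.5 -114.     1.1] hi [764.8 -11.1  32.4]
top box_a 0.57 [201.7, 131.1, 228.9, 166.6] 617 med [670.4  83.1  27.1] lo [623.1  48.6   1.5] hi [721.7 119.4  32.5]
top rack 0.73 [126.6, 176.2, 220.6, 225.0] 1756 med [511.4 198.9   5.3] lo [443.5  84.3  -1.4] hi [562.2 318.4 100.1]
top bin_in 0.75 [288.7, 170.7, 342.4, 224.6] 2929 med [ 511.2 -214.2    6.5] lo [ 431.7 -285.7   -0.2] hi [ 580.1 -128.2   67.9]
top mug 0.94 [233.6, 227.5, 258.8, 262.2] 554 med [381.1  -2.6   5.3] lo [326.8 -38.3  -0.1] hi [414.1  28.2  79.4]
top mug 0.28 [345.4, 240.2
[... 2072 characters left out ...]
] 289 med [544.2  -4.7   6. ] lo [505.5 -23.7   2.1] hi [579.1  16.9  11. ]
scene tag_1 0.49 [346.0, 161.8, 368.6, 174.0] 228 med [361.4 319.8   5.8] lo [337.7 281.7   1.3] hi [381.4 354.8  10.6]
scene marker_can 0.82 [333.6, 237.7, 362.1, 273.6] 562 med [732.2 230.3  95.8] lo [701.3 211.3  11.6] hi [744.2 257.  112.9]
scene brush 0.97 [118.2, 140.3, 175.3, 166.1] 501 med [ 329.7 -410.4   17.4] lo [ 285.7 -477.2    2.9] hi [ 367.7 -311.7   23.3]
scene brush 0.45 [253.9, 196.8, 266.1, 222.2] 313 med [544.8  -7.7   5.9] lo [505.9 -26.7  -0.3] hi [579.6  16.9  11. ]
scene spanner 0.94 [176.8, 238.6, 207.5, 297.4] 423 med [ 729.5 -200.5    7.3] lo [ 654.5 -231.8   -0.8] hi [ 808.8 -164.2   11.3]
```

The scene view shows the three grey boxes on the rack at about (297,190), (332,187) and (367,185), with the grey bin at (195,195). The turquoise, orange and pink look-alikes lie loose on the shelf. The top view agrees: rack boxes at (207,200), (171,207) and (135,211), bin at (313,198). Next I fit the poses more precisely.

Run:
```python
from h import *
np.set_printoptions(precision=3,suppress=True)
C={}
for c in ("top","scene"):
    p=pickle.load(open(c+"1.pkl","rb")); P,u,v=pts(p,np.ones((384,512),bool)); C[c]=P
    print(c,"table z",np.median(P[(abs(P[:,0]-550)<60)&(abs(P[:,1]+60)<20)][:,2]))
for nm,(x,y) in dict(R=(501,104),M=(492,211),L=(474,317)).items():
    for c,P in C.items():
        Q=P[(abs(P[:,0]-x)<70)&(abs(P[:,1]-y)<36)&(P[:,2]>55)]
        # ransac plane with normal approx (-s,0,c)
        yaw=0.125; n0=np.array([-np.sin(.5585)*np.cos(yaw),-np.sin(.5585)*np.sin(yaw),np.cos(.5585)])
        d=Q@n0; h,e=np.histogram(d,bins=np.arange(d.min(),d.max()+2,1.5)); k=h.argmax(); m=abs(d-(e[k]+.75))<5
        for _ in range(5):
            A=Q[m]; ce=A.mean(0); n=np.linalg.svd(A-ce)[2][2]; n*=np.sign(n[2]); m=abs((Q-ce)@n)<3
        A=Q[m]; ex=np.array([n[2],0,-n[0]]); ex=np.array([np.cos(yaw),np.sin(yaw),0]); ex-=n*(n@ex); ex/=np.linalg.norm(ex); ey=np.cross(n,ex)
        ab=np.c_[(A-ce)@ex,(A-ce)@ey].astype(np.float32)
        (rc,rs,ra)=cv2.minAreaRect(ab)
        lo,hi=np.percentile(ab,1,0),np.percentile(ab,99,0); mid=(lo+hi)/2
        ctr=ce+ex*mid[0]+ey*mid[1]
        print(nm,c,len(A),"n",n,"tilt",np.degrees(np.arccos(n[2])),"size",hi-lo,"rect",rs,ra,"topctr",ctr,"underside ctr",ctr-28*n,"rectctr",ce+ex*rc[0]+ey*rc[1])
# bin
P=np.r_[C["top"],C["scene"]]
for c,P in C.items():
    Q=P[(abs(P[:,0]-505)<110)&(abs(P[:,1]+208)<110)]
    rim=Q[(Q[:,2]>60)&(Q[:,2]<72)]; print("rim",c,len(rim),cv2.minAreaRect(rim[:,:2].astype(np.float32)),np.median(rim[:,2]))
    fl=Q[(Q[:,2]>2.5)&(Q[:,2]<9)&(abs(Q[:,0]-505)<50)&(abs(Q[:,1]+208)<50)]; print("floor",len(fl),fl.mean(0))
```

```text
top table z -0.20581024031532982
scene table z 0.030065571947164256
R top 478 n [-0.528 -0.076  0.846] tilt 32.24683192097203 size [108.423  49.419] rect (110.90704345703125, 50.26784896850586) 0.030086426064372063 topctr [496.135 104.057  88.084] underside ctr [510.924 106.177  64.403] rectctr [495.61  103.969  87.748]
R scene 261 n [-0.519 -0.072  0.852] tilt 31.584991470336117 size [111.18   48.467] rect (116.10820007324219, 49.271507263183594) 0.3859803378582001 topctr [498.226 103.442  89.006] underside ctr [512.75  105.472  65.154] rectctr [498.463 103.461  89.152]
M top 485 n [-0.543 -0.034  0.839] tilt 32.974126477566934 size [105.86   49.611] rect (50.33729934692383, 108.71493530273438) 89.17581176757812 topctr [484.674 211.54   88.155] underside ctr [499.883 212.498  64.665] rectctr [484.227 211.653  87.87 ]
M scene 253 n [-0.521 -0.064  0.851] tilt 31.68417652218164 size [110.122  48.861] rect (50.461769104003906, 112.1186294555664) 89.32623291015625 topctr [486.446 210.552  89.73 ] underside ctr [501.044 212.339  65.903] rectctr [486.707 210.435  89.881]
L top 470 n [-0.527 -0.072  0.847] tilt 32.16157966992757 size [107.604  48.896] rect (50.48274230957031, 110.2031478881836) 88.829345703125 topctr [471.788 317.614  87.91 ] underside ctr [486.557 319.621  64.207] rectctr [471.723 318.368  87.934]
L scene 249 n [-0.525 -0.073  0.848] tilt 32.00393489575868 size [110.06   48.754] rect (114.09406280517578, 50.0360107421875) 1.0682405233383179 topctr [473.248 317.603  89.593] underside ctr [487.947 319.637  65.849] rectctr [473.581 317.371  89.78 ]
rim top 609 ((506.08819580078125, -206.45620727539062), (166.87010192871094, 156.60488891601562), 88.63601684570312) 65.56066471866342
floor 744 [ 505.071 -209.393    5.45 ]
rim scene 627 ((507.056640625, -208.00662231445312), (168.80796813964844, 162.39273071289062), 87.95246887207031) 65.18834637598972
floor 599 [ 498.281 -207.59     5.483]
```

Run:
```python
import cv2
a=cv2.imread("pics/top0.png")[160:290,110:360]; cv2.imwrite("pics/topz.png",cv2.resize(a,None,fx=3,fy=3,interpolation=cv2.INTER_CUBIC))
```

```text
(no output)
```

View pics/topz.png

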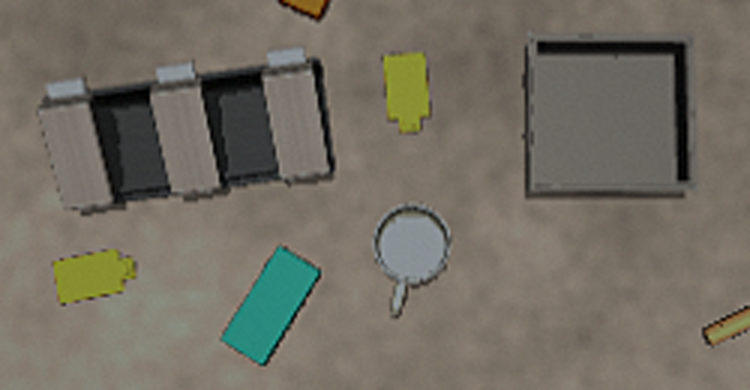

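```bash
cat >> h.py <<'E'
from scipy.spatial.transform import Rotation as Ro
def state():
    from cell import bot
    return bot.get_state()
def tilted(yaw_rack=0.12,tilt=np.radians(32)):
    n=np.array([-np.sin(tilt)*np.cos(yaw_rack),-np.sin(tilt)*np.sin(yaw_rack),np.cos(tilt)])
    x=np.array([-np.sin(yaw_rack),np.cos(yaw_rack),0]); z=-n
    return np.c_[x,np.cross(z,x),z], n
def down(yaw): return Ro.from_euler('xyz',[np.pi,0,yaw]).as_matrix()
def rel(p,Rm,s=None):
    s=s or state(); R0=Ro.from_euler('xyz',s["ee_rot"]).as_matrix()
    dp=R0.T@(np.array(p)-s["eef_pos"]); rv=Ro.from_matrix(R0.T@Rm).as_rotvec()
    print("pos",s["eef_pos"].round(1),"dp",dp.round(1),"rv",rv.round(3),"rows",round(np.linalg.norm(dp)/50,1),round(np.linalg.norm(rv)/.15,1))
TOP=dict(R=(497,103.8,88.5),M=(485.5,211,89),L=(472.5,317.6,88.7))
E
python3 - <<'E'
from h import *
rel((330,-150,250),down(-1.343+1.45))
E
```

```text
pos [ 118.5 -511.4  248.3] dp [-304.4 -287.6   -1.7] rv [ 0.   -0.   -1.45] rows 8.4 9.7
```

```bash
python3 -m crank '{"gripper":[1,1,1,1,1,1,1,1,1,1],"dp":[[-30,-29,0],[-60,-58,0],[-90,-87,0],[-121,-116,0],[-152,-144,0],[-183,-173,0],[-213,-201,0],[-244,-230,0],[-274,-259,0],[-304,-288,0]],"rotation":[[0,0,-0.145],[0,0,-0.29],[0,0,-0.435],[0,0,-0.58],[0,0,-0.725],[0,0,-0.87],[0,0,-1.015],[0,0,-1.16],[0,0,-1.305],[0,0,-1.45]]}' 60
python3 - <<'E'
from h import *
R,n=tilted(); t=np.array(TOP["R"])
print(state()["joint_positions"].round(2))
rel(t+60*n,R)
E
```

```text
clock: 2.05
eef_pos: [331.1, -148.7, 248.6]
ee_rot: [3.141, -0.001, 0.113]
ft_force: [0.6, -0.9, 0.1]
width: 0.998
[-0.42 -0.02 -0.47  1.12 -0.    1.04]
pos [ 331.1 -148.7  248.6] dp [ 161.4 -232.1  109.2] rv [-0.435  0.439 -1.533] rows 6.1 11.0
```

```bash
python3 -m crank '{"gripper":[1,1,1,1,1,1,1,1,1,1],"dp":[[16,-23,11],[32,-46,22],[48,-70,33],[65,-93,44],[81,-116,55],[97,-139,65],[113,-162,76],[129,-186,87],[145,-209,98],[161,-232,109]],"rotation":[[-0.039,0.039,-0.138],[-0.078,0.079,-0.276],[-0.117,0.118,-0.414],[-0.157,0.158,-0.552],[-0.196,0.198,-0.69],[-0.235,0.237,-0.828],[-0.274,0.277,-0.966],[-0.313,0.316,-1.104],[-0.353,0.356,-1.242],[-0.392,0.395,-1.38]]}'
python3 - <<'E'
from h import *
R,n=tilted(); t=np.array(TOP["R"])
print(state()["joint_positions"].round(2))
rel(t+40*n,R);rel(t-7*n,R)
E
```

```text
clock: 3.05
eef_pos: [466.0, 99.0, 139.3]
ee_rot: [2.628, -0.039, 1.537]
ft_force: [-0.2, -0.3, -0.1]
width: 1.002
[ 0.29 -0.01 -0.95  0.13 -0.12  0.3 ]
pos [466.   99.  139.3] dp [ 1.9  0.3 19.7] rv [-0.042  0.045 -0.152] rows 0.4 1.1
pos [466.   99.  139.3] dp [ 4.1  2.1 66.6] rv [-0.042  0.045 -0.152] rows 1.3 1.1
```

```bash
python3 -m crank '{"gripper":[1,1,1,1,1,1,-1,-1,-1,-1],"dp":[[2,0,10],[3,1,22],[4,2,36],[4,2,50],[4,2,61],[4,2,66.6],[4,2,66.6],[4,2,66.6],[4,2,66.6],[4,2,66.6]],"rotation":[[-0.021,0.022,-0.076],[-0.042,0.045,-0.152],[-0.042,0.045,-0.152],[-0.042,0.045,-0.152],[-0.042,0.045,-0.152],[-0.042,0.045,-0.152],[-0.042,0.045,-0.152],[-0.042,0.045,-0.152],[-0.042,0.045,-0.152],[-0.042,0.045,-0.152]]}' 60
python3 - <<'E'
from h import *
from cell import viewer
R,n=tilted(); t=np.array(TOP["R"])
rel(t-7*n,R)
for c in ("scene","wrist"):
    p=viewer.snapshot(c); cv2.imwrite(f"pics/{c}2.png",p["color"])
    if c=="scene": cv2.imwrite("pics/scene2z.png",cv2.resize(p["color"][110:240,220:420],None,fx=4,fy=4,interpolation=cv2.INTER_CUBIC))
E
```

```text
clock: 4.05
eef_pos: [500.0, 102.8, 83.0]
ee_rot: [2.585, -0.002, 1.685]
ft_force: [-3.2, 0.7, 4.5]
width: 0.572
pos [500.  102.8  83. ] dp [1.3 0.5 0.8] rv [-0.002  0.001 -0.006] rows 0.0 0.0
```

View pics/scene2z.png

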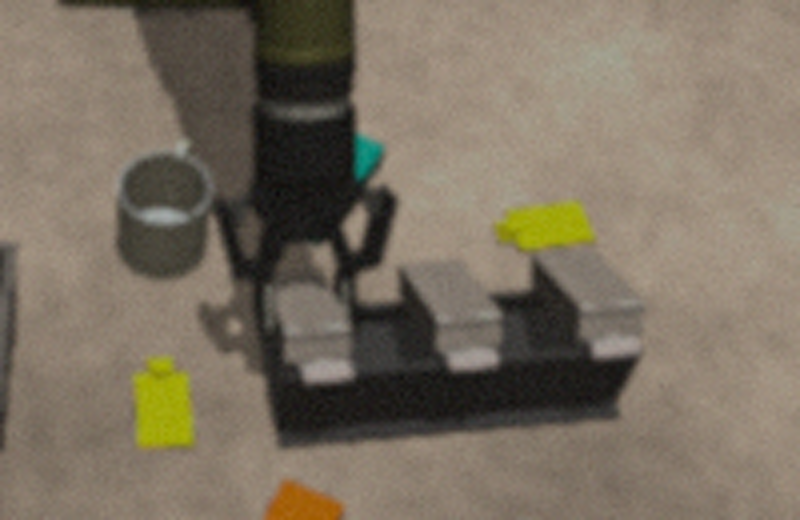

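View pics/wrist2.png

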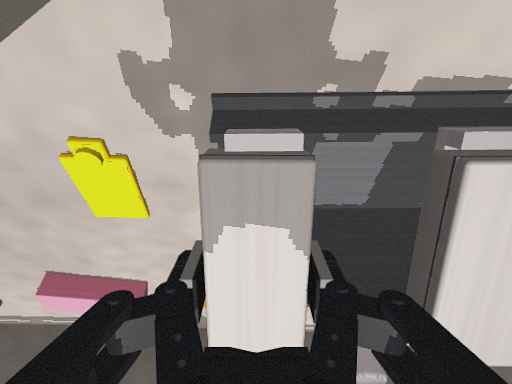

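The wrist view shows the right-hand box between the pads, with pads at about (195,280) and (320,280). The opening of 48.6 mm fits the 50 mm box. Now I lift it and weigh it.

```bash
python3 -m crank '{"gripper":[-1,-1,-1,-1,-1,-1,-1,-1,-1,-1],"dp":[[0,0,-1],[0,0,-4],[0,0,-9],[0,0,-15],[0,0,-20],[0,0,-24],[0,0,-25],[0,0,-25],[0,0,-25],[0,0,-25]],"rotation":[[0,0,0],[0,0,0],[0,0,0],[0,0,0],[0,0,0],[0,0,0],[0,0,0],[0,0,0],[0,0,0],[0,0,0]]}' 60
python3 - <<'E'
from h import *
s=state(); print(s["ft_force"],s["joint_efforts"].round(2),s["torque"],s["width"]*85)
E
```

```text
clock: 5.15
eef_pos: [487.1, 101.0, 103.4]
ee_rot: [2.586, -0.002, 1.685]
ft_force: [0.5, 0.3, -1.7]
width: 0.572
[ 0.50826582  0.31641862 -1.68635866] [  0.   -26.02  20.66  -5.13  -0.25  -0.  ] [-0.0589397   0.63417659 -0.0403567 ] 48.58544956012725
```

About 1.7 N, so this is the lightest box. I put it back for now and weigh the middle one.

```bash
python3 -m crank '{"gripper":[-1,-1,-1,-1,-1,1,1,1,1,1],"dp":[[0,0,8],[0,0,17],[0,0,22],[0,0,24.5],[0,0,25],[0,0,25],[0,0,25],[0,0,25],[0,0,16],[0,0,5]],"rotation":[[0,0,0],[0,0,0],[0,0,0],[0,0,0],[0,0,0],[0,0,0],[0,0,0],[0,0,0],[0,0,0],[0,0,0]]}' 60
python3 - <<'E'
from h import *
R,n=tilted(); t=np.array(TOP["M"])
rel(t+40*n,R);rel(t-7*n,R)
E
```

```text
clock: 6.15
eef_pos: [489.4, 101.2, 99.3]
ee_rot: [2.587, -0.002, 1.684]
ft_force: [-1.1, -0.2, 0.4]
width: 0.999
pos [489.4 101.2  99.3] dp [109.4   1.6 -26.6] rv [-0.004  0.002 -0.006] rows 2.3 0.1
pos [489.4 101.2  99.3] dp [109.5   1.8  20.4] rv [-0.004  0.002 -0.006] rows 2.2 0.1
```

```bash
python3 -m crank '{"gripper":[1,1,1,1,1,1,1,-1,-1,-1],"dp":[[0,0,-20],[20,0,-33],[65,1,-36],[105,2,-33],[110,2,-20],[110,2,0],[110,2,14],[110,2,20],[110,2,20.5],[110,2,20.5]],"rotation":[[0,0,0],[0,0,0],[0,0,0],[0,0,0],[0,0,0],[0,0,0],[0,0,0],[0,0,0],[0,0,0],[0,0,0]]}' 60
python3 - <<'E'
from h import *
R,n=tilted(); t=np.array(TOP["M"])
rel(t-7*n,R); print(state()["width"]*85,state()["ft_force"])
E
```

```text
clock: 7.15
eef_pos: [489.2, 212.2, 83.6]
ee_rot: [2.586, -0.003, 1.685]
ft_force: [0.0, 0.6, -3.3]
width: 0.577
pos [489.2 212.2  83.6] dp [-0.8 -0.4  0.3] rv [-0.003  0.001 -0.007] rows 0.0 0.0
49.02451009644354 [ 0.03267144  0.63210479 -3.32710381]
```

```bash
python3 -m crank '{"gripper":[-1,-1,-1,-1,-1,-1,-1,-1,-1,-1],"dp":[[0,0,0],[0,0,-3],[0,0,-8],[0,0,-14],[0,0,-20],[0,0,-24],[0,0,-25],[0,0,-25],[0,0,-25],[0,0,-25]],"rotation":[[0,0,0],[0,0,0],[0,0,0],[0,0,0],[0,0,0],[0,0,0],[0,0,0],[0,0,0],[0,0,0],[0,0,0]]}' 60
python3 - <<'E'
from h import *
s=state(); print(s["ft_force"],s["joint_efforts"].round(2),s["torque"],s["width"]*85)
R,n=tilted(); t=np.array(TOP["M"])
rel(t-7*n+60*n,R); rel((400,-20,250),down(1.57)); rel((506,-207,150),down(1.54))
E
```

```text
clock: 8.15
eef_pos: [476.6, 210.5, 104.2]
ee_rot: [2.586, -0.002, 1.685]
ft_force: [-0.2, 0.2, -4.4]
width: 0.57
[-0.20639294  0.16937903 -4.43227264] [ 2.000e-02 -3.048e+01  2.197e+01 -5.270e+00 -9.700e-01 -0.000e+00] [-0.07179853  0.91380577 -0.01365429] 48.4854354219703
pos [476.6 210.5 104.2] dp [ -0.6  -0.6 -35.4] rv [-0.003  0.002 -0.006] rows 0.7 0.0
pos [476.6 210.5 104.2] dp [-220.    -9.8 -178.1] rv [ 0.555 -0.033  0.111] rows 5.7 3.8
pos [476.6 210.5 104.2] dp [-418.     9.1  -49.1] rv [ 0.555 -0.042  0.14 ] rows 8.4 3.8
```

The middle box reads about 4.4 N, so it is the 0.40 kg one. That leaves the left box as the heaviest; I confirm it when I lift it.

```bash
python3 -m crank '{"gripper":[-1,-1,-1,-1,-1,1,1,1,1,1],"dp":[[0,0,8],[0,0,17],[0,0,22],[0,0,24.5],[0,0,25],[0,0,25],[0,0,25],[0,0,25],[0,0,16],[0,0,5]],"rotation":[[0,0,0],[0,0,0],[0,0,0],[0,0,0],[0,0,0],[0,0,0],[0,0,0],[0,0,0],[0,0,0],[0,0,0]]}' 60
python3 - <<'E'
from h import *
R,n=tilted(); t=np.array(TOP["L"])
rel(t+40*n,R);rel(t-7*n,R)
E
```

```text
clock: 9.15
eef_pos: [479.1, 210.7, 100.4]
ee_rot: [2.586, -0.002, 1.684]
ft_force: [-0.2, 0.7, -0.6]
width: 1.001
pos [479.1 210.7 100.4] dp [106.8  -1.7 -27. ] rv [-0.003  0.002 -0.006] rows 2.2 0.0
pos [479.1 210.7 100.4] dp [107.   -1.5  20. ] rv [-0.003  0.002 -0.006] rows 2.2 0.0
```

```bash
python3 -m crank '{"gripper":[1,1,1,1,1,1,1,-1,-1,-1],"dp":[[0,0,-20],[20,0,-33],[65,-1,-36],[103,-1.5,-33],[107,-1.5,-20],[107,-1.5,0],[107,-1.5,14],[107,-1.5,20],[107,-1.5,20.5],[107,-1.5,20.5]],"rotation":[[0,0,0],[0,0,0],[0,0,0],[0,0,0],[0,0,0],[0,0,0],[0,0,0],[0,0,0],[0,0,0],[0,0,0]]}' 80
python3 - <<'E'
from h import *
R,n=tilted(); t=np.array(TOP["L"])
rel(t-7*n,R); print(state()["width"]*85,state()["ft_force"])
E
```

```text
clock: 10.15
eef_pos: [476.1, 319.5, 82.9]
ee_rot: [2.586, -0.005, 1.686]
ft_force: [0.3, 3.8, -6.7]
width: 0.568
pos [476.1 319.5  82.9] dp [-1.5 -0.1  0.1] rv [-0.003 -0.002 -0.006] rows 0.0 0.0
48.25586779435347 [ 0.2559495   3.75361675 -6.70178638]
```

```bash
python3 -m crank '{"gripper":[-1,-1,-1,-1,-1,-1,-1,-1,-1,-1],"dp":[[0,0,0],[0,0,-3],[0,0,-8],[0,0,-16],[0,0,-26],[0,0,-36],[0,0,-44],[0,0,-48],[0,0,-50],[0,0,-50]],"rotation":[[0,0,0],[0,0,0],[0,0,0],[0,0,0],[0,0,0],[0,0,0],[0,0,0],[0,0,0],[0,0,0],[0,0,0]]}' 80
python3 - <<'E'
from h import *
s=state(); print(s["ft_force"],s["torque"],s["width"]*85)
R,n=tilted()
rel((400,100,210),down(1.6)); rel((506,-207,130),down(1.54))
E
```

```text
clock: 11.15
eef_pos: [450.3, 315.3, 124.9]
ee_rot: [2.585, -0.002, 1.685]
ft_force: [-0.2, 0.1, -8.2]
width: 0.565
[-0.19205235  0.09318005 -8.17099531] [-0.13083571  1.37851233 -0.04198091] 48.01565896985543
pos [450.3 315.3 124.9] dp [-208.   -18.1 -111.9] rv [ 0.556 -0.026  0.082] rows 4.7 3.7
pos [450.3 315.3 124.9] dp [-5.252e+02 -2.000e-01 -7.400e+00] rv [ 0.555 -0.042  0.14 ] rows 10.5 3.8
```

8.2 N, so the left box is the heaviest and goes in first. I raise it and level it on the way to the bin.

Run:
```python
from h import *
rel((440,60,210),down(1.54))
```

```text
pos [450.3 315.3 124.9] dp [-252.3   11.9  -93.4] rv [ 0.555 -0.042  0.14 ] rows 5.4 3.8
```

```bash
python3 -m crank '{"gripper":[-1,-1,-1,-1,-1,-1,-1,-1,-1,-1],"dp":[[-5,-4,-20],[-20,-14,-48],[-45,-23,-78],[-80,-20,-94],[-115,-12,-94],[-152,-4,-94],[-190,4,-94],[-222,9,-94],[-244,12,-94],[-252,12,-94]],"rotation":[[0.03,0,0.01],[0.1,-0.01,0.03],[0.17,-0.013,0.043],[0.24,-0.018,0.06],[0.31,-0.023,0.08],[0.38,-0.029,0.1],[0.44,-0.033,0.11],[0.5,-0.038,0.126],[0.54,-0.041,0.136],[0.555,-0.042,0.14]]}' 80
python3 - <<'E'
from h import *
rel((507,-207,110),down(1.54))
E
```

```text
clock: 12.15
eef_pos: [443.0, 57.6, 210.6]
ee_rot: [3.138, 0.002, 1.536]
ft_force: [0.5, 1.0, -9.6]
width: 0.56
pos [443.   57.6 210.6] dp [-262.    72.7  101.4] rv [ 0.003  0.002 -0.004] rows 5.8 0.0
```

```bash
python3 -m crank '{"gripper":[-1,-1,-1,-1,-1,-1,-1,-1,-1,-1],"dp":[[-10,3,0],[-36,11,5],[-74,20,15],[-116,32,30],[-158,44,46],[-200,56,64],[-234,66,80],[-254,71,88],[-262,73,91],[-262,73,91]],"rotation":[[0,0,0],[0,0,0],[0,0,0],[0,0,0],[0,0,0],[0,0,0],[0,0,0],[0,0,0],[0,0,0],[0,0,0]]}' 80
python3 - <<'E'
from h import *
from cell import viewer
rel((507,-207,110),down(1.54))
for c in ("scene","top","wrist"):
    p=viewer.snapshot(c); pickle.dump(p,open(c+"3.pkl","wb")); 
    if c=="wrist": cv2.imwrite(f"pics/{c}3.png",p["color"])
    if c=="scene": cv2.imwrite("pics/scene3z.png",cv2.resize(p["color"][110:240,130:290],None,fx=5,fy=4.6,interpolation=cv2.INTER_CUBIC))
    if c=="top": cv2.imwrite("pics/top3z.png",cv2.resize(p["color"][140:250,250:390],None,fx=5,fy=5,interpolation=cv2.INTER_CUBIC))
E
```

```text
clock: 13.15
eef_pos: [504.8, -204.2, 118.8]
ee_rot: [-3.141, 0.0, 1.54]
ft_force: [-0.5, 1.1, -8.5]
width: 0.569
pos [ 504.8 -204.2  118.8] dp [-2.7  2.3  8.8] rv [-0.  0. -0.] rows 0.2 0.0
```

View pics/scene3z.png

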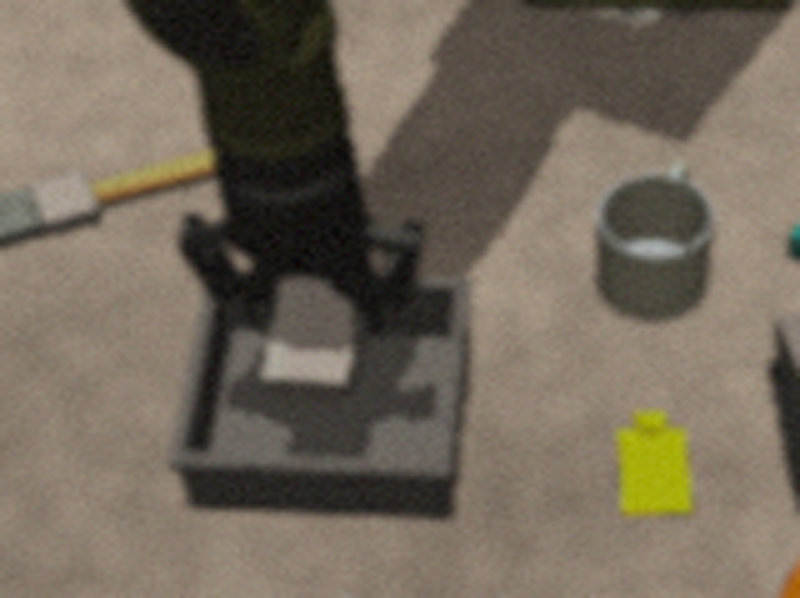

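View pics/wrist3.png

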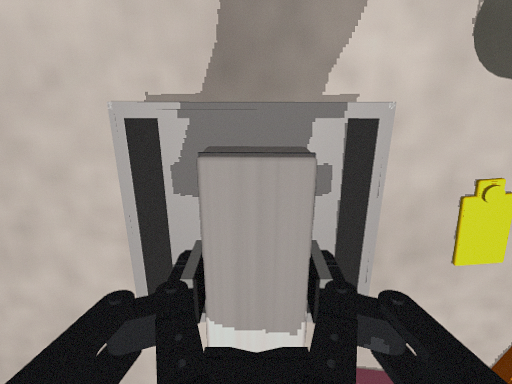

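View pics/top3z.png

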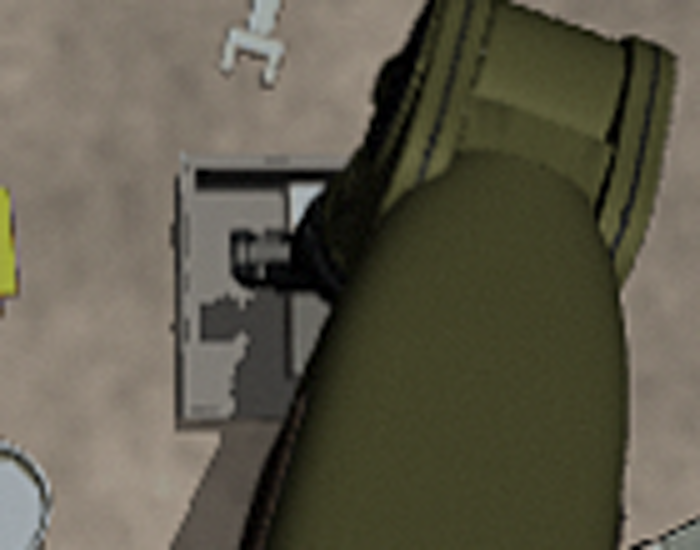

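The wrist view shows the box (200–315 px across, far edge at row 150) centred between the bin walls, about 110–150 on the left and 345–395 on the right. I check its level and offset from the depth data.

```bash
cat >> h.py <<'E'
def boxtop(p,region,zr,label=""):
    P,u,v=pts(p,np.ones((384,512),bool)); a,b,c,d=region
    m=(u>a)&(u<b)&(v>c)&(v<d)&(P[:,2]>zr[0])&(P[:,2]<zr[1]); Q=P[m]
    h,e=np.histogram(Q[:,2],bins=np.arange(zr[0],zr[1]+1,1)); k=h.argmax(); m=abs(Q[:,2]-e[k])<5
    for _ in range(6):
        ce=Q[m].mean(0); n=np.linalg.svd(Q[m]-ce,full_matrices=False)[2][2]; n*=np.sign(n[2]); m=abs((Q-ce)@n)<2
    A=Q[m]; r=cv2.minAreaRect(A[:,:2].astype(np.float32))
    print(label,len(A),"z",A[:,2].mean().round(1),"n",n.round(3),"x",np.percentile(A[:,0],[1,99]).round(1),"y",np.percentile(A[:,1],[1,99]).round(1),"rect",np.round(r[0],1),np.round(r[1],1),round(r[2],1))
    return A
E
python3 - <<'E'
from h import *
p=pickle.load(open("wrist3.pkl","rb"))
boxtop(p,(198,318,140,350),(80,150),"box")
P,u,v=pts(p,np.ones((384,512),bool))
m=(P[:,2]>62)&(P[:,2]<70)&(u>90)&(u<420)&(v<345)&(abs(P[:,0]-507)<90)&(abs(P[:,1]+207)<90)
Q=P[m]; print(cv2.minAreaRect(Q[:,:2].astype(np.float32)),Q[:,1].min(),Q[:,1].max(),Q[:,0].max())
m=(P[:,2]>2)&(P[:,2]<9)&(abs(P[:,0]-507)<75)&(abs(P[:,1]+207)<85); print("floor",np.median(P[m],0),P[m][:,0].max())
E
```

```text
box 20787 z 127.8 n [-0.006  0.003  1.   ] x [448.2 544.8] y [-227.2 -178.2] rect [ 497.6 -202. ] [ 54.1 100.3] 88.0
((507.29827880859375, -205.95733642578125), (169.21231079101562, 158.2420654296875), 88.19403839111328) -291.4319106212882 -119.58576394177584 587.7376929225027
floor [ 469.43840525 -214.91253378    5.90569905] 574.8994254073566
```

The box is level, with its underside 19 mm below the TCP and its centre at about (503,-203). I shift it to the bin's middle and lower it.

```bash
python3 -m crank '{"gripper":[-1,-1,-1,-1,-1,-1,-1,-1,-1,-1],"dp":[[-1,1,4],[-3,3,14],[-3.5,3,27],[-3.5,3,40],[-3.5,3,53],[-3.5,3,66],[-3.5,3,77],[-3.5,3,85],[-3.5,3,89],[-3.5,3,90]],"rotation":[[0,0,0],[0,0,0],[0,0,0],[0,0,0],[0,0,0],[0,0,0],[0,0,0],[0,0,0],[0,0,0],[0,0,0]]}' 80
```

```text
clock: 14.3
eef_pos: [507.5, -207.4, 28.9]
ee_rot: [-3.141, -0.0, 1.54]
ft_force: [0.1, 0.4, -8.6]
width: 0.567
```

```bash
python3 -m crank '{"gripper":[-1,-1,-1,-1,-1,-1,-1,-1,-1,-1],"dp":[[0,0,0],[0,0,0.5],[0,0,1],[0,0,1.5],[0,0,2],[0,0,2.5],[0,0,3],[0,0,3.2],[0,0,3.2],[0,0,3.2]],"rotation":[[0,0,0],[0,0,0],[0,0,0],[0,0,0],[0,0,0],[0,0,0],[0,0,0],[0,0,0],[0,0,0],[0,0,0]]}' 80
```

```text
clock: 15.3
eef_pos: [507.7, -207.5, 26.2]
ee_rot: [-3.141, 0.0, 1.54]
ft_force: [-0.7, -0.6, -8.1]
width: 0.567
```

```bash
python3 -m crank '{"gripper":[-1,-1,-1,-1,-1,-1,-1,-1,-1,-1],"dp":[[0,0,0.3],[0,0,0.6],[0,0,0.9],[0,0,1.2],[0,0,1.5],[0,0,1.7],[0,0,1.9],[0,0,2],[0,0,2],[0,0,2]],"rotation":[[0,0,0],[0,0,0],[0,0,0],[0,0,0],[0,0,0],[0,0,0],[0,0,0],[0,0,0],[0,0,0],[0,0,0]]}' 80
```

```text
clock: 16.3
eef_pos: [507.8, -207.6, 25.6]
ee_rot: [3.141, 0.0, 1.54]
ft_force: [-3.9, 1.7, 7.8]
width: 0.565
```

Contact: the force went from -8 N to +8 N, so the box is on the floor. I release it and lift away.

```bash
python3 -m crank '{"gripper":[0.8,0.8,0.8,0.8,0.8,0.8,0.8,0.8,0.8,1],"dp":[[0,0,-1],[0,0,-1],[0,0,-1],[0,0,-4],[0,0,-14],[0,0,-34],[0,0,-60],[0,0,-86],[0,0,-110],[0,0,-130]],"rotation":[[0,0,0],[0,0,0],[0,0,0],[0,0,0],[0,0,0],[0,0,0],[0,0,0],[0,0,0],[0,0,0],[0,0,0]]}' 60
python3 - <<'E'
from h import *
from cell import viewer
p=viewer.snapshot("wrist"); pickle.dump(p,open("wrist4.pkl","wb")); cv2.imwrite("pics/wrist4.png",p["color"])
boxtop(p,(0,511,0,383),(25,45),"box")
R,n=tilted(); t=np.array(TOP["M"]); rel((440,60,210),down(1.6)); rel(t+45*n,R)
E
```

```text
clock: 17.3
eef_pos: [508.2, -207.7, 156.6]
ee_rot: [3.14, 0.001, 1.54]
ft_force: [0.9, 0.4, -0.5]
width: 0.997
box 8003 z 33.5 n [0.007 0.015 1.   ] x [383.7 743.6] y [-281.6   53.7] rect [ 584.7 -123.5] [373.3 304.2] 14.5
pos [ 510.  -208.5  159.7] dp [266.1 -77.8 -51.6] rv [ 0.007  0.003 -0.06 ] rows 5.6 0.4
pos [ 510.  -208.5  159.7] dp [415.  -61.1  31. ] rv [-0.551  0.045 -0.146] rows 8.4 3.8
```

View pics/wrist4.png

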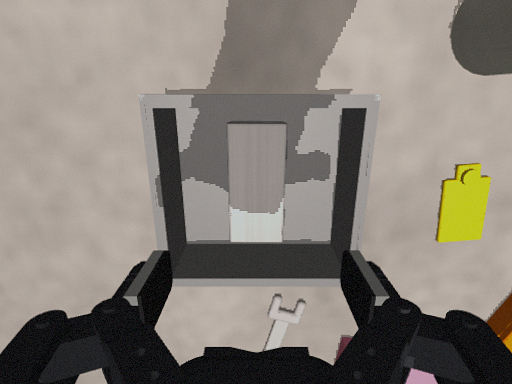

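The wrist view shows the box lying centred and square in the bin, at pixels (228–287, 122–243). On to the middle box.

```bash
python3 - <<'E'
from h import *
p=pickle.load(open("wrist4.pkl","rb")); boxtop(p,(215,300,105,250),(25,45),"box")
E
python3 -m crank '{"gripper":[1,1,1,1,1,1,1,1,1,1],"dp":[[10,-4,-10],[45,-12,-28],[90,-20,-44],[138,-29,-52],[186,-38,-52],[234,-47,-50],[280,-52,-46],[328,-56,-36],[370,-60,-18],[405,-61,0]],"rotation":[[0,0,0],[0,0,0],[-0.05,0.004,-0.013],[-0.13,0.01,-0.035],[-0.22,0.018,-0.058],[-0.31,0.025,-0.08],[-0.4,0.033,-0.106],[-0.48,0.039,-0.127],[-0.53,0.043,-0.14],[-0.551,0.045,-0.146]]}' 60
python3 - <<'E'
from h import *
from cell import viewer
R,n=tilted(); t=np.array(TOP["M"]); rel(t+45*n,R); rel(t-7*n,R)
p=viewer.snapshot("wrist"); pickle.dump(p,open("wrist5.pkl","wb")); cv2.imwrite("pics/wrist5.png",p["color"])
E
```

```text
box 6626 z 33.8 n [-0.001  0.002  1.   ] x [451.9 558.6] y [-232.9 -183.4] rect [ 505.6 -208.3] [ 49.9 109.3] 88.0
clock: 18.35
eef_pos: [455.8, 200.6, 153.2]
ee_rot: [2.589, -0.004, 1.694]
ft_force: [1.1, 0.1, -1.1]
width: 1.002
pos [455.8 200.6 153.2] dp [ 6.6 -7.8 25.8] rv [-0.006 -0.005  0.001] rows 0.6 0.1
pos [455.8 200.6 153.2] dp [ 6.3 -7.5 77.8] rv [-0.006 -0.005  0.001] rows 1.6 0.1
```

View pics/wrist5.png

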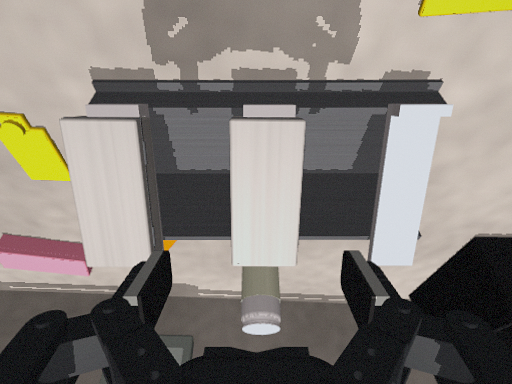

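The wrist view shows both remaining boxes back on their rails, middle (230–305, 117–267) and right (65–150, 117–270), and the left rail empty. I re-measure both with the wrist depth.

Run:
```python
from h import *
p=pickle.load(open("wrist5.pkl","rb"));P,u,v=pts(p,np.ones((384,512),bool)); R,n=tilted()
ex=-0+np.array([np.cos(.12)*np.cos(.5585),np.sin(.12)*np.cos(.5585),np.sin(.5585)]); ey=R[:,0]
for k,(a,b,c,d) in dict(M=(222,312,108,275),R=(55,165,108,278)).items():
    m=(u>a)&(u<b)&(v>c)&(v<d); Q=P[m]; t=np.array(TOP[k]); m=abs((Q-t)@n)<4; A=Q[m]
    ab=np.c_[(A-t)@ex,(A-t)@ey].astype(np.float32)
    print(k,len(A),"h",np.median((A-t)@n).round(1),np.percentile(ab,[1,99],axis=0).round(1).tolist(),cv2.minAreaRect(ab))
```

```text
M 10405 h 0.7 [[-56.8, -24.8], [49.8, 23.9]] ((-2.8437118530273438, -0.3522377014160156), (50.21272659301758, 109.79319763183594), 89.38619232177734)
R 10766 h 0.3 [[-55.1, -26.0], [50.7, 23.0]] ((-0.9609870910644531, -1.9329719543457031), (50.556827545166016, 109.9244613647461), 89.33240509033203)
```

```bash
python3 -m crank '{"gripper":[1,1,1,1,1,1,1,-1,-1,-1],"dp":[[2,-3,8],[5,-8,22],[6,-10.5,38],[6,-10.5,54],[6,-10.5,68],[6,-10.5,76],[6,-10.5,77.8],[6,-10.5,77.8],[6,-10.5,77.8],[6,-10.5,77.8]],"rotation":[[0,0,0],[0,0,0],[0,0,0],[0,0,0],[0,0,0],[0,0,0],[0,0,0],[0,0,0],[0,0,0],[0,0,0]]}' 60
```

```text
clock: 19.4
eef_pos: [489.9, 210.2, 83.5]
ee_rot: [2.588, -0.006, 1.692]
ft_force: [-1.7, 3.1, 1.9]
width: 0.571
```

```bash
python3 -m crank '{"gripper":[-1,-1,-1,-1,-1,-1,-1,-1,-1,-1],"dp":[[0,0,0],[0,0,-3],[0,0,-8],[0,0,-16],[0,0,-26],[0,0,-36],[0,0,-44],[0,0,-48],[0,0,-50],[0,0,-50]],"rotation":[[0,0,0],[0,0,0],[0,0,0],[0,0,0],[0,0,0],[0,0,0],[0,0,0],[0,0,0],[0,0,0],[0,0,0]]}' 60
python3 - <<'E'
from h import *
rel((440,20,200),down(1.54))
E
```

```text
clock: 20.4
eef_pos: [463.9, 205.9, 125.3]
ee_rot: [2.589, -0.004, 1.691]
ft_force: [-0.2, -0.6, -4.4]
width: 0.575
pos [463.9 205.9 125.3] dp [-181.5    0.4  -88.3] rv [ 0.551 -0.045  0.146] rows 4.0 3.8
```

```bash
python3 -m crank '{"gripper":[-1,-1,-1,-1,-1,-1,-1,-1,-1,-1],"dp":[[-2,-6,-18],[-8,-16,-44],[-22,-24,-70],[-46,-20,-88],[-74,-14,-90],[-104,-8,-90],[-134,-3,-90],[-160,0,-90],[-176,0,-90],[-182,0,-89]],"rotation":[[0.03,0,0.01],[0.1,-0.01,0.03],[0.17,-0.013,0.043],[0.24,-0.019,0.063],[0.31,-0.025,0.082],[0.38,-0.031,0.1],[0.44,-0.036,0.116],[0.5,-0.041,0.132],[0.54,-0.044,0.143],[0.551,-0.045,0.146]]}' 60
python3 - <<'E'
from h import *
rel((507,-207,140),down(1.54))
E
```

```text
clock: 21.4
eef_pos: [441.7, 17.7, 199.9]
ee_rot: [3.141, 0.001, 1.537]
ft_force: [-0.4, 0.6, -4.2]
width: 0.574
pos [441.7  17.7 199.9] dp [-222.3   72.7   60.1] rv [ 0.001  0.001 -0.003] rows 4.8 0.0
```

```bash
python3 -m crank '{"gripper":[-1,-1,-1,-1,-1,-1,-1,-1,-1,-1],"dp":[[-8,3,0],[-30,10,3],[-64,20,10],[-100,32,21],[-136,44,34],[-170,56,46],[-198,65,55],[-216,71,59],[-223,73,60],[-223,73,60]],"rotation":[[0,0,0],[0,0,0],[0,0,0],[0,0,0],[0,0,0],[0,0,0],[0,0,0],[0,0,0],[0,0,0],[0,0,0]]}' 60
python3 - <<'E'
from h import *
from cell import viewer
p=viewer.snapshot("wrist"); pickle.dump(p,open("wrist6.pkl","wb")); cv2.imwrite("pics/wrist6.png",p["color"])
boxtop(p,(190,325,120,345),(110,180),"box")
s=state();print(s["eef_pos"],s["ft_force"])
E
```

```text
clock: 22.4
eef_pos: [505.7, -205.7, 140.2]
ee_rot: [3.142, -0.0, 1.54]
ft_force: [-0.2, 0.7, -5.1]
width: 0.576
box 21127 z 148.2 n [-0.009  0.006  1.   ] x [447.6 543.9] y [-230.5 -180.7] rect [ 496.4 -205.2] [60.8 99.5] 87.8
[ 505.44318736 -204.89204376  140.41876248] [-0.31761197  0.53358872 -4.82702094]
```

View pics/wrist6.png

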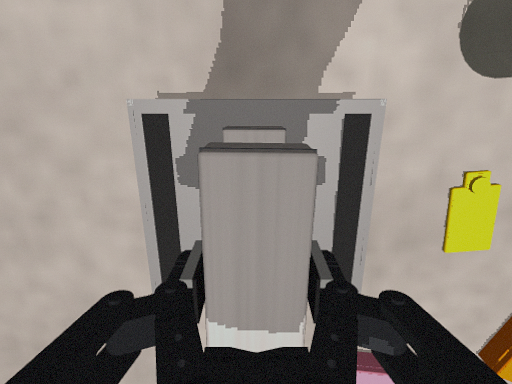

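The second box is level, with the first box showing just beyond its near edge at (222–287, 128–145). I shift it 3 mm to line the two up, then lower it.

```bash
python3 -m crank '{"gripper":[-1,-1,-1,-1,-1,-1,-1,-1,-1,-1],"dp":[[-1,1,4],[-2.5,3,14],[-2.5,3,27],[-2.5,3,40],[-2.5,3,53],[-2.5,3,65],[-2.5,3,74],[-2.5,3,80],[-2.5,3,83],[-2.5,3,83.5]],"rotation":[[0,0,0],[0,0,0],[0,0,0],[0,0,0],[0,0,0],[0,0,0],[0,0,0],[0,0,0],[0,0,0],[0,0,0]]}' 60
```

```text
clock: 23.45
eef_pos: [508.5, -208.3, 56.5]
ee_rot: [-3.141, 0.0, 1.54]
ft_force: [-0.6, 0.0, -4.7]
width: 0.569
```

```bash
python3 -m crank '{"gripper":[-1,-1,-1,-1,-1,-1,-1,-1,-1,-1],"dp":[[0,0,0],[0,0,0.4],[0,0,0.8],[0,0,1.2],[0,0,1.5],[0,0,1.8],[0,0,2],[0,0,2],[0,0,2],[0,0,2]],"rotation":[[0,0,0],[0,0,0],[0,0,0],[0,0,0],[0,0,0],[0,0,0],[0,0,0],[0,0,0],[0,0,0],[0,0,0]]}' 60
```

```text
clock: 24.45
eef_pos: [508.6, -208.4, 54.7]
ee_rot: [-3.142, 0.0, 1.54]
ft_force: [0.2, -0.0, -4.0]
width: 0.572
```

```bash
python3 -m crank '{"gripper":[-1,-1,-1,-1,-1,-1,-1,-1,-1,-1],"dp":[[0,0,0.2],[0,0,0.4],[0,0,0.6],[0,0,0.8],[0,0,1.0],[0,0,1.2],[0,0,1.4],[0,0,1.5],[0,0,1.5],[0,0,1.5]],"rotation":[[0,0,0],[0,0,0],[0,0,0],[0,0,0],[0,0,0],[0,0,0],[0,0,0],[0,0,0],[0,0,0],[0,0,0]]}' 60
```

```text
clock: 25.45
eef_pos: [508.7, -208.4, 53.9]
ee_rot: [3.141, 0.0, 1.54]
ft_force: [-0.9, 1.4, 5.2]
width: 0.574
```

The force turned from -4 to +5 N, so it is resting on the lower box. I release it.

```bash
python3 -m crank '{"gripper":[0.8,0.8,0.8,0.8,0.8,0.8,0.8,0.8,0.8,1],"dp":[[0,0,-0.7],[0,0,-0.7],[0,0,-0.7],[0,0,-4],[0,0,-14],[0,0,-34],[0,0,-60],[0,0,-82],[0,0,-98],[0,0,-105]],"rotation":[[0,0,0],[0,0,0],[0,0,0],[0,0,0],[0,0,0],[0,0,0],[0,0,0],[0,0,0],[0,0,0],[0,0,0]]}' 60
python3 - <<'E'
from h import *
from cell import viewer
p=viewer.snapshot("wrist"); pickle.dump(p,open("wrist7.pkl","wb")); cv2.imwrite("pics/wrist7.png",p["color"])
boxtop(p,(210,305,90,250),(50,72),"box")
R,n=tilted(); t=np.array(TOP["R"]); ex=R[:,1]; rel(t+60*n-1*ex-2*R[:,0],R)
E
```

```text
clock: 26.45
eef_pos: [509.8, -208.9, 160.8]
ee_rot: [3.138, 0.002, 1.54]
ft_force: [-0.8, -0.9, -0.5]
width: 1.001
box 7800 z 61.8 n [-0.001  0.001  1.   ] x [451.  555.4] y [-233.7 -183.8] rect [ 493.8 -208.5] [ 49.9 126.7] 87.5
pos [ 509.9 -208.9  160.9] dp [305.4 -54.5  21.4] rv [-0.554  0.044 -0.146] rows 6.2 3.8
```

View pics/wrist7.png

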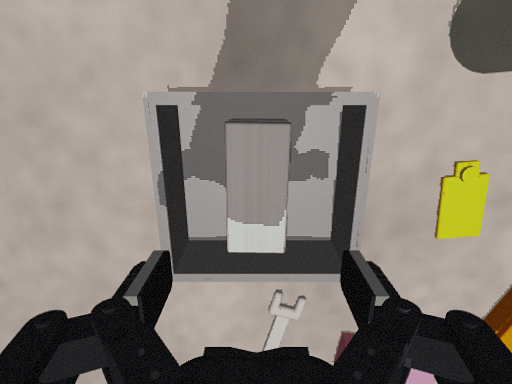

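The second box lies level on the first (228–290, 120–252), its top at 61.8 mm and aligned. Now the lightest, on the right.

```bash
python3 -m crank '{"gripper":[1,1,1,1,1,1,1,1,1,1],"dp":[[8,-2,-8],[35,-8,-18],[75,-16,-22],[118,-24,-22],[162,-32,-18],[204,-40,-10],[242,-46,0],[275,-51,10],[298,-54,18],[306,-54.5,21]],"rotation":[[0,0,0],[-0.03,0.002,-0.008],[-0.1,0.008,-0.026],[-0.18,0.014,-0.047],[-0.26,0.021,-0.069],[-0.34,0.027,-0.09],[-0.42,0.033,-0.11],[-0.49,0.039,-0.129],[-0.54,0.043,-0.142],[-0.554,0.044,-0.146]]}' 60
python3 - <<'E'
from h import *
from cell import viewer
p=viewer.snapshot("wrist");s=state()
R,n=tilted(); t=np.array(TOP["R"]); ex=R[:,1]; rel(t-7*n-1*ex-2*R[:,0],R,s)
P,u,v=pts(p,np.ones((384,512),bool)); ey=R[:,0]
m=(u>200)&(u<330); Q=P[m]-t; m=(abs(Q@n)<4)&(abs(Q@ex)<70)&(abs(Q@ey)<40); A=Q[m]
print(len(A),cv2.minAreaRect(np.c_[A@ex,A@ey].astype(np.float32)))
cv2.imwrite("pics/wrist8.png",p["color"])
E
```

```text
clock: 27.5
eef_pos: [458.9, 100.7, 134.3]
ee_rot: [2.591, -0.002, 1.695]
ft_force: [-0.4, -0.5, 0.3]
width: 1.0
pos [459.2 100.9 134.2] dp [-4.   7.4 65.8] rv [-0.008 -0.005  0.002] rows 1.3 0.1
10643 ((-1.3505325317382812, -2.3336734771728516), (50.1119270324707, 110.07718658447266), 89.31087493896484)
```

```bash
python3 -m crank '{"gripper":[1,1,1,1,1,1,1,-1,-1,-1],"dp":[[-1,2,6],[-3,5,18],[-4,6,32],[-4,6,46],[-4,6,57],[-4,6,63.5],[-4,6,65],[-4,6,65],[-4,6,65],[-4,6,65]],"rotation":[[0,0,0],[-0.008,-0.005,0],[-0.008,-0.005,0],[-0.008,-0.005,0],[-0.008,-0.005,0],[-0.008,-0.005,0],[-0.008,-0.005,0],[-0.008,-0.005,0],[-0.008,-0.005,0],[-0.008,-0.005,0]]}' 60
```

```text
clock: 28.55
eef_pos: [502.9, 100.4, 85.9]
ee_rot: [2.577, 0.001, 1.688]
ft_force: [-3.2, 1.6, 3.0]
width: 0.57
```

```bash
python3 -m crank '{"gripper":[-1,-1,-1,-1,-1,-1,-1,-1,-1,-1],"dp":[[0,0,0],[0,0,-3],[0,0,-8],[0,0,-16],[0,0,-26],[0,0,-36],[0,0,-44],[0,0,-48],[0,0,-50],[0,0,-50]],"rotation":[[0,0,0],[0,0,0],[0,0,0],[0,0,0],[0,0,0],[0,0,0],[0,0,0],[0,0,0],[0,0,0],[0,0,0]]}' 60
python3 - <<'E'
from h import *
rel((460,-30,200),down(1.54))
E
```

```text
clock: 29.55
eef_pos: [476.3, 96.9, 127.5]
ee_rot: [2.578, 0.002, 1.688]
ft_force: [-0.5, -0.5, -1.5]
width: 0.576
pos [476.3  96.9 127.5] dp [-124.3   12.3  -77.7] rv [ 0.562 -0.04   0.145] rows 2.9 3.9
```

```bash
python3 -m crank '{"gripper":[-1,-1,-1,-1,-1,-1,-1,-1,-1,-1],"dp":[[-2,-6,-16],[-8,-14,-38],[-20,-18,-58],[-36,-14,-72],[-54,-8,-78],[-74,-2,-80],[-94,4,-80],[-110,9,-79],[-120,12,-78],[-124,12,-78]],"rotation":[[0.03,0,0.01],[0.1,-0.01,0.03],[0.17,-0.013,0.043],[0.24,-0.018,0.063],[0.31,-0.023,0.082],[0.38,-0.028,0.1],[0.44,-0.032,0.116],[0.5,-0.036,0.132],[0.545,-0.039,0.142],[0.562,-0.04,0.145]]}' 60
python3 - <<'E'
from h import *
rel((508,-208,168),down(1.54))
E
```

```text
clock: 30.55
eef_pos: [461.8, -30.7, 199.5]
ee_rot: [3.141, 0.0, 1.538]
ft_force: [-0.7, 0.2, -2.0]
width: 0.574
pos [461.8 -30.7 199.5] dp [-175.7   52.    31.6] rv [ 0.     0.    -0.002] rows 3.7 0.0
```

```bash
python3 -m crank '{"gripper":[-1,-1,-1,-1,-1,-1,-1,-1,-1,-1],"dp":[[-8,2,0],[-28,8,2],[-56,17,6],[-86,26,12],[-116,35,19],[-142,43,25],[-162,48,29],[-173,51,31],[-176,52,32],[-176,52,32]],"rotation":[[0,0,0],[0,0,0],[0,0,0],[0,0,0],[0,0,0],[0,0,0],[0,0,0],[0,0,0],[0,0,0],[0,0,0]]}' 60
python3 - <<'E'
from h import *
from cell import viewer
p=viewer.snapshot("wrist"); pickle.dump(p,open("wrist9.pkl","wb")); cv2.imwrite("pics/wrist9.png",p["color"])
boxtop(p,(190,325,120,345),(130,200),"box")
s=state();print(s["eef_pos"],s["ft_force"])
E
```

```text
clock: 31.55
eef_pos: [505.8, -206.8, 167.9]
ee_rot: [-3.142, -0.0, 1.54]
ft_force: [-0.3, 0.3, -1.5]
width: 0.568
box 21151 z 173.8 n [ 0.003 -0.004  1.   ] x [446.7 546.6] y [-231.7 -181.7] rect [ 497.  -206.8] [ 61.1 103.4] 88.7
[ 505.7266135  -206.41319271  168.07164816] [-0.6920967   0.01556417 -1.9220686 ]
```

View pics/wrist9.png

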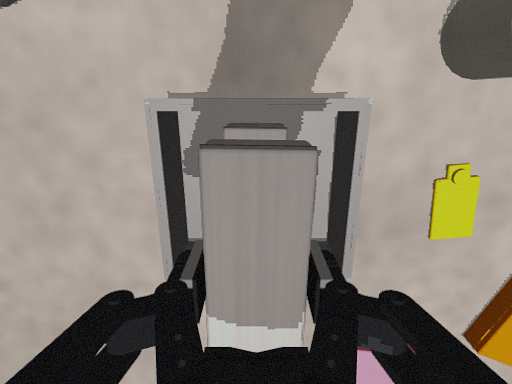

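Level, weighing 1.5–1.9 N, underside at 145.8 mm. I move it 4 mm outward and 2 mm across, then lower it.

```bash
python3 -m crank '{"gripper":[-1,-1,-1,-1,-1,-1,-1,-1,-1,-1],"dp":[[-1,1,4],[-2,4,14],[-2,4,27],[-2,4,40],[-2,4,52],[-2,4,63],[-2,4,72],[-2,4,78],[-2,4,80],[-2,4,80.5]],"rotation":[[0,0,0],[0,0,0],[0,0,0],[0,0,0],[0,0,0],[0,0,0],[0,0,0],[0,0,0],[0,0,0],[0,0,0]]}' 60
```

```text
clock: 32.6
eef_pos: [510.2, -209.4, 87.4]
ee_rot: [3.141, 0.0, 1.54]
ft_force: [0.7, -0.8, -2.0]
width: 0.569
```

```bash
python3 -m crank '{"gripper":[-1,-1,-1,-1,-1,-1,-1,-1,-1,-1],"dp":[[0,0,0],[0,0,0.4],[0,0,0.8],[0,0,1.2],[0,0,1.5],[0,0,1.8],[0,0,2],[0,0,2],[0,0,2],[0,0,2]],"rotation":[[0,0,0],[0,0,0],[0,0,0],[0,0,0],[0,0,0],[0,0,0],[0,0,0],[0,0,0],[0,0,0],[0,0,0]]}' 60
```

```text
clock: 33.6
eef_pos: [510.1, -209.4, 85.5]
ee_rot: [3.141, 0.0, 1.54]
ft_force: [0.2, 0.4, -1.9]
width: 0.571
```

```bash
python3 -m crank '{"gripper":[-1,-1,-1,-1,-1,-1,-1,-1,-1,-1],"dp":[[0,0,0.2],[0,0,0.4],[0,0,0.6],[0,0,0.8],[0,0,1.0],[0,0,1.2],[0,0,1.4],[0,0,1.4],[0,0,1.4],[0,0,1.4]],"rotation":[[0,0,0],[0,0,0],[0,0,0],[0,0,0],[0,0,0],[0,0,0],[0,0,0],[0,0,0],[0,0,0],[0,0,0]]}' 60
```

```text
clock: 34.6
eef_pos: [510.1, -209.4, 84.2]
ee_rot: [3.141, 0.0, 1.54]
ft_force: [-1.2, 1.0, -1.0]
width: 0.576
```

```bash
python3 -m crank '{"gripper":[-1,-1,-1,-1,-1,-1,-1,-1,-1,-1],"dp":[[0,0,0.2],[0,0,0.4],[0,0,0.6],[0,0,0.7],[0,0,0.7],[0,0,0.7],[0,0,0.7],[0,0,0.7],[0,0,0.7],[0,0,0.7]],"rotation":[[0,0,0],[0,0,0],[0,0,0],[0,0,0],[0,0,0],[0,0,0],[0,0,0],[0,0,0],[0,0,0],[0,0,0]]}' 60
```

```text
clock: 35.6
eef_pos: [510.1, -209.4, 84.0]
ee_rot: [3.141, 0.0, 1.54]
ft_force: [-2.2, 1.4, 4.7]
width: 0.57
```

Contact at +4.7 N. I release it and back away.

```bash
python3 -m crank '{"gripper":[0.8,0.8,0.8,0.8,0.8,0.8,0.8,0.8,0.8,0.8],"dp":[[0,0,-0.5],[0,0,-0.5],[0,0,-0.5],[0,0,-4],[0,0,-14],[0,0,-30],[0,0,-50],[0,0,-68],[0,0,-80],[0,0,-85]],"rotation":[[0,0,0],[0,0,0],[0,0,0],[0,0,0],[0,0,0],[0,0,0],[0,0,0],[0,0,0],[0,0,0],[0,0,0]]}' 60
python3 - <<'E'
from h import *
from cell import viewer
p=viewer.snapshot("wrist"); pickle.dump(p,open("wrist10.pkl","wb")); cv2.imwrite("pics/wrist10.png",p["color"])
boxtop(p,(205,310,90,275),(75,105),"box")
E
# move the arm clear of the view, back toward the robot side
python3 -m crank '{"gripper":[0.8,0.8,0.8,0.8,0.8,0.8,0.8,0.8,0.8,0.8],"dp":[[0,0,-10],[0,-10,-30],[0,-40,-50],[0,-75,-65],[0,-110,-75],[0,-145,-80],[0,-175,-80],[0,-195,-80],[0,-205,-80],[0,-205,-80]],"rotation":[[0,0,0],[0,0,0],[0,0,0],[0,0,0],[0,0,0],[0,0,0],[0,0,0],[0,0,0],[0,0,0],[0,0,0]]}' 60
python3 - <<'E'
from h import *
from cell import viewer, spotter
for c in ("top","scene"):
    p=viewer.snapshot(c); cv2.imwrite(f"pics/{c}11.png",p["color"])
    if c=="top": 
        P,u,v=pts(p,np.ones((384,512),bool)); m=(abs(P[:,0]-507)<65)&(abs(P[:,1]+207)<50)&(P[:,2]>80)&(P[:,2]<98); A=P[m]; print("stack",len(A),A.mean(0),cv2.minAreaRect(A[:,:2].astype(np.float32)))
    q=pickle.load(open(c+"1.pkl","rb"))
    for n in ("mug","tag_1","marker_can","brush","spanner"):
        print(c,n,[(round(d["conf"],2),np.median(pts(p,np.array(d["pixels"]))[0],0).round(0).tolist()) for d in spotter.masks_of(n,p)[:2]])
E
```

```text
clock: 36.6
eef_pos: [511.0, -209.8, 170.3]
ee_rot: [3.139, 0.001, 1.54]
ft_force: [-0.6, 0.2, 0.5]
width: 0.9
box 9240 z 89.8 n [-0.001  0.001  1.   ] x [451.2 557.9] y [-234.7 -184.7] rect [ 505.3 -209.8] [ 49.9 110. ] 87.3
clock: 37.65
eef_pos: [304.2, -202.7, 248.3]
ee_rot: [-3.141, -0.0, 1.539]
ft_force: [0.3, -0.5, 0.0]
width: 0.897
stack 628 [ 503.16544183 -210.69507855   88.86019488] ((505.1574401855469, -211.86509704589844), (51.17746353149414, 107.2011947631836), 87.68748474121094)
top mug [(0.87, [381.0, -3.0, 6.0])]
top tag_1 [(0.68, [359.0, 323.0, 6.0]), (0.62, [540.0, -4.0, 6.0])]
top marker_can [(0.68, [708.0, 232.0, 105.0])]
top brush [(0.7, [350.0, -462.0, 17.0]), (0.34, [724.0, -199.0, 7.0])]
top spanner [(0.57, [716.0, -199.0, 7.0])]
scene mug [(0.69, [385.0, -6.0, 45.0])]
scene tag_1 [(0.78, [544.0, -5.0, 6.0]), (0.63, [361.0, 322.0, 6.0])]
scene marker_can [(0.87, [732.0, 230.0, 96.0]), (0.69, [717.0, -199.0, 7.0])]
scene brush [(0.63, [332.0, -413.0, 17.0])]
scene spanner [(0.64, [746.0, -205.0, 7.0])]
```

View pics/scene11.png

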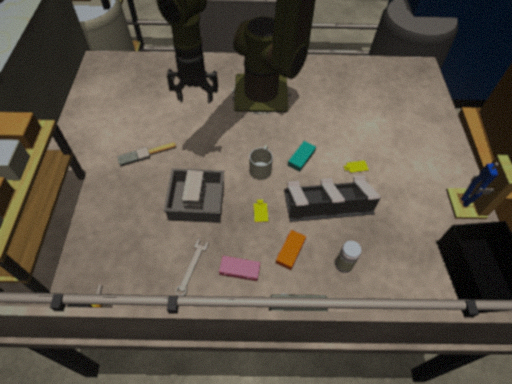

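View pics/wrist10.png

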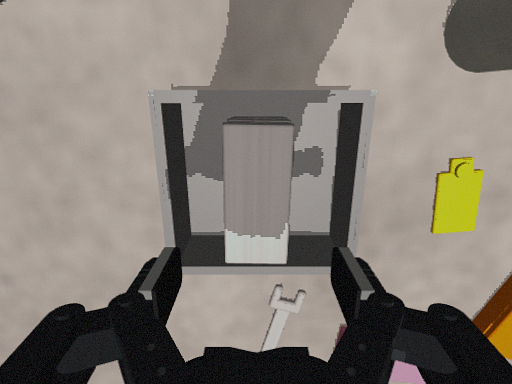

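The scene view shows the rack's three rails empty and the stack in the bin at (193,188). The bystanders are in place and the arm is clear. The wrist view shows the stack aligned at (223–293, 117–264), and its top height of 89–90 mm matches the 5 mm floor plus 84 mm of boxes. I hand it in.

```bash
python3 -c "
from cell import close_job
print(close_job())"
```

```text
the job is handed in; nothing more can be done
None
```

The three steel boxes are stacked flat in the grey bin, and the job was handed in at about 38 s of the 72 s allowed. I weighed each box by lifting it a little off its rail:

| Box on rack | Reading when lifted | Place in stack |
|---|---|---|
| Left | 8.2 N | Bottom |
| Middle | 4.4 N | Middle |
| Right | 1.5–1.9 N | Top |

I lowered each box until the force showed contact before releasing it.

- **Stack:** The top faces measured 33.8, 61.8 and 89.8 mm as each box went on. All were level to within 0.003 rad. The centres were within about 5 mm of each other and of the bin's middle.
- **Final view:** The top camera gave the stack height as 88.9 mm.
- **Bystanders:** The mug, both tags and the marking can measured within about 8 mm of where they started. The brush and spanner gave scattered readings because they were only partly detected. In the last picture they look undisturbed, and the arm went nowhere near them.
- **Not checked:** I did not measure the contact forces between boxes directly. From the lifting weights they should be about 1.7 N under the top box and 6.1 N under the middle one, inside the limits.

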